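Back the indexing turntable off by one notch

ROBOT

A 6-joint arm with a two-finger parallel gripper is mounted at the origin on the work surface. World frame = base frame: x ahead of the robot, y to its left, z up, the work surface at z = 0. Lengths are in m, angles in rad, forces in N, time in s.
With the tool pointing down it reaches from about 0.35 to 0.775 m from the base axis. Payload 5.5 kg.
Tool frame: the origin (TCP) lies on the centre line of the jaws, within the pads' length; the fingertips stand 11 mm ahead of it and the grasp point (between the pads) lies 8 mm behind it (env.nose_length is the distance from the TCP to the fingertips, in m); x points along the fingers, z is the direction in which the jaws open and shut, and the axes are right-handed (so a half turn about x gives the same grasp; the last joint's range is limited). The gripper opens to 85 mm and grips with 20 to 120 N. Pads are 22 mm wide; open, the fingers measure 114 mm over their backs; the gripper's body (76 mm by 85 mm) begins 54 mm behind the grasp point. The pads swing forward as they close: fully open they stand 13 mm farther back than shut.
Start: joints at [0.984, 0.313, 0.046, 1.304, 0, 1.431], TCP at [0.248, 0.519, 0.242] pointing down, gripper open.
Joint ranges: [-2.76, 2.76], [-0.86, 1.69], [-1.03, 1.26], [-2.2, 2.34], [-1.47, 1.5], [-3.14, 3.14]. Speed limits (rad/s): [2.57, 2.57, 3.14, 3.14, 3.14, 3.14].

INTERFACE

Orientations are given as a unit quaternion [w, x, y, z].
In Python, from workcell import env gives the robot as it stands. The module is installed in compiled form; this text tells all that it offers.
- The arm moves only by the tool step_arm, never from a script. Its argument "moves" is a list that holds one entry, the list of rows, each a list of 7 numbers: the turn, a rotation vector about the tool's x, y, z in rad, then the shift along the tool's x, y, z in m, then the opening, from 0 (shut) to 1 (fully open). In form: [[[rx, ry, rz, tx, ty, tz, grip], ...]]. A call has 1 to 12 rows; each row is the pose to reach, as a shift and turn from the pose measured when the call began, along the tool's axes at that moment; what a row does not reach only later rows make up. A row lasts 1/10 s, in which the tool goes at most 50 mm and 8.59 degrees, less where a joint would pass 70% of its speed; a pose out of reach is approached as far as the arm can. A call with a gripper value outside its range is refused whole. The fingers move at their own pace and stop on an object; "force" is the grip in N (left out, the last holds). Time passes only in rows, so rows that repeat a pose let the fingers close. It gives the time, the measured TCP pose, the force and the opening at its end, in the units of the state.
- env.get_state(): the state, without advancing time (a new reading comes with each control period).
- env.read_camera(name): name is "side" or "top"; returns (picture, depth): 400x640x3 uint8, red, green, blue; 400x640 float32, m along the optical axis (not along the pixel's ray), 0 where there is no reading.
- env.get_calibration(name): a dict with "mtx" (3x3 intrinsics, pixels), "distortion" ([k1, k2, p1, p2, k3] as OpenCV has them; the pictures are not rectified), "camera_from_world" (4x4, takes a point from world to camera coordinates). Camera axes: x right, y down, z forward; pixel columns grow to the right and rows downward; lengths in m; the calibration is good to about 2 mm. A picture is of the moment at which its call begins. get_calibration takes no time and is no camera call.
- env.hand_in(): hands the job in, once; it reports no verdict.
Trained networks look in the newest picture that a camera, given by its name, has taken for a name from the list of things; names that differ only in an ending like _2 or _b are one class to them, and where a whole thing is asked for, a point or a joint stands for the part that bears it (a point fixed in the world has none). Each returns a list of dicts, best first, with "confidence" (0 to 1); they miss things now and then, are a little off and sometimes report something else, mostly with a low value. They report only what shows in the picture. A call takes as long as a camera call.
- env.boxes_of(camera, thing): "uv" ([column, row] in pixels, amid what is visible of it).
- env.silhouettes(camera, thing): "mask" (400x640 bool, what is visible of it) and "uv" ([column, row] in pixels, amid what is visible of it).
The state is a dict: "clock": time; "joint_pos": joint angles; "qvel": joint speeds; "tau": joint torques, N m; "tcp_pos": TCP position; "orientation": TCP orientation; "wrist_force": force on the tool from outside, world axes, zero at the start; "ft_torque": the same for the moment, N m; "finger_gap": finger opening in m.
Only numpy, scipy, OpenCV 4.12 (cv2) and the standard library are available. Lean on these libraries where they do the work, as an engineer would, in place of code of your own. Each camera call takes 0.05 s, during which the arm holds its last target.

TASK

The small quadcopter frame on the ratchet turntable has been indexed one notch too far. With a fingertip, lift the pawl by its side bar and tip it right over so that it stays up, gently push one of the turntable's pegs to turn the table back exactly one notch (clockwise seen from above, the way the pawl was blocking), then tip the pawl back down so that it drops fully into the new notch. Do it all by touch: grip nothing, force nothing, and leave the jar, the motor and the screwdriver where they are.

Things in the scene. Friction and masses are not known exactly. Their poses are not given: they have to be found in the camera images.
- stand: fixed grey base plate, 220 (x) x 270 (y) x 12 mm, carrying turntable and pawl; origin at table height on the turntable's vertical axis; the plate reaches 105 mm to -y and 165 mm to +y. z up; +y points from the turntable axis out to the pawl hinge; x is parallel to the hinge
- wheel_axis (a point): centre of the turntable disc's top face, 42 mm above the table; 200 mm in diameter. 12 saw teeth 10 mm high stand on it at radius 82 to 98 mm, one every 30 degrees (tops 52 mm above the table), steep on the clockwise side, then a 12 degree ramp; 18 degree flats between. The pawl's nose, 8 mm wide, sits at radius 84 to 96. The quadcopter frame reaches radius 56 mm and 78 mm above the table
- turntable (a joint): turn of the disc, rad, positive counter-clockwise from above. Starts within 0.07 of 0; one notch is 0.524, so one notch back is about -0.524; there the pawl drops fully in from -0.62 to -0.41. Range -1.3 to 1.3; stays where left (stiff bearing, about 2 N at a peg). With the pawl down it cannot turn clockwise past about -0.11
- pawl (a joint): swing of the steel pawl about its horizontal hinge, rad: 0 down in a notch, growing as its nose rises from the wheel and the bar tips outward; stop at 1.15, leaning back. Gravity only: past about 0.72 it falls outward to the stop and stays up, below that it falls back onto the wheel; about 1 N at the bar moves it. Resting on a tooth top it reads 0.2 or more
- pawl_hinge (a point): centre of the pawl's hinge pin, 130 mm from the turntable axis along the stand's +y, 50 mm above the table; the pin is parallel to the stand's x. Two lugs, 34 mm apart overall, carry it, tops 58 mm above the table
- pawl_bar (a point): point on the axis of the pawl's lifting bar, a rod 8 mm thick parallel to the hinge, sticking out to the stand's -x, free from 4 to 60 mm from the middle of the pawl arm; this point is at 34 mm. 50 mm from the hinge axis: pawl down, 28 mm inward (stand's -y) of the hinge and 42 mm above it; leaning back, 27 mm outward and 42 mm above. A fingertip lower than the bar pushing it along +y tips it over
- peg0 (a point): top centre of an upright steel peg on the disc, 10 mm in diameter and 36 mm tall (top 78 mm above the table), 74 mm from the turntable axis; on the stand's +x side at joint 0
- peg1 (a point): top centre of a second such peg, on the stand's -x side at joint 0
- peg2 (a point): top centre of a third such peg, on the stand's -y side at joint 0 (opposite the pawl)
- jar: bystander: small red closed jar, 34 mm in diameter, 42 mm tall, standing loose; origin at the centre of its underside
- motor: bystander: spare dark motor with a short shaft, 31 mm in diameter, 36 mm tall, standing loose; origin at the centre of its underside
- driver: bystander: screwdriver about 160 mm long lying loose on the table; origin under its middle, x along it towards the tip

How it is judged:
On the way, in this order (a step that is already met when the one before it is completed fails the run):
1. the pawl is lifted clear and tipped over (swing above 0.95 rad) while the turntable has not yet gone back (value of joint pawl above 0.95 rad and value of joint turntable above -0.2 rad), for 0.2 s.
2. with the pawl still up, the turntable has been turned back one notch (joint between -0.64 and -0.35 rad) and is nearly still (value of joint pawl above 0.95 rad and value of joint turntable between -0.64 and -0.35 rad and velocity of joint turntable between -0.1 and 0.1 rad/s), for 0.2 s.
At the end, for the whole second after the job is handed in: The pawl is fully down (swing under 0.06 rad) in the next notch, with the turntable one notch back (joint between -0.64 and -0.35 rad) and at rest (value of joint pawl below 0.06 rad and value of joint turntable between -0.64 and -0.35 rad and velocity of joint turntable between -0.05 and 0.05 rad/s); the robot touches nothing.
It fails at once if the pawl, turntable or stand is pushed, gripped or forced with more than 30 N (contact force between the fingers and stand above 30 N).
It fails at once if a bystander is moved by more than 20 mm or lifted (distance of any of jar, motor, driver from where it was at the start of the episode above 0.02 m).
It also fails if it takes over 61 s, if anything falls off the work surface, if the arm or the gripper's body presses on something with over 40 N, if the wrist force passes 120 N, or if a joint passes its speed limit or range.

## Working session

There is one attempt and no reset: what is moved stays moved. The work goes in short steps, Python scripts to look and compute and a tool call to move; the robot and the scene stay as the last step left them, time stands still between calls to the robot, and variables do not carry over. Pictures are saved under pics/ and viewed, and the job is handed in when it is done.

Besides the shell and the picture viewer there is one more tool, called after ">>>" in YAML: its name, and indented under it one key for each argument. step_arm: Moves the arm, as the interface text tells. Its arguments: {"type":"object","properties":{"moves":{"type":"array","items":{"type":"array","items":{"type":"array","items":{"type":"number"}}}},"force":{"type":"number"}},"required":["moves"]}

```bash
mkdir -p pics; cat > h.py <<'E'
import numpy as np, cv2
from workcell import env
def shot(n,f):
    p,d=env.read_camera(n); cv2.imwrite('pics/'+f,p[:,:,::-1]); return p,d
def back(n,uv,d):
    c=env.get_calibration(n);K=np.array(c['mtx']);D=np.array(c['distortion']);T=np.array(c['camera_from_world'])
    q=cv2.undistortPoints(np.array([[uv]],float),K,D)[0,0]
    P=np.array([q[0]*d,q[1]*d,d,1]); return (np.linalg.inv(T)@P)[:3]
def ray(n,uv,z):
    a=back(n,uv,0.);b=back(n,uv,1.);t=(z-a[2])/(b[2]-a[2]);return a+t*(b-a)
def proj(n,P):
    c=env.get_calibration(n);K=np.array(c['mtx']);D=np.array(c['distortion']);T=np.array(c['camera_from_world'])
    r,_=cv2.Rodrigues(T[:3,:3]); return cv2.projectPoints(np.array(P,float).reshape(-1,1,3),r,T[:3,3],K,D)[0][:,0]
def tri(uv1,uv2,n1='top',n2='side'):
    a,b=back(n1,uv1,0.),back(n1,uv1,1.);c,d=back(n2,uv2,0.),back(n2,uv2,1.)
    u=b-a;v=d-c;A=np.stack([u,-v],1);s=np.linalg.lstsq(A,c-a,rcond=None)[0]
    p=a+s[0]*u;q=c+s[1]*v;return (p+q)/2,np.linalg.norm(p-q)
E
python3 - <<'E'
from h import *
np.set_printoptions(precision=4,suppress=True)
print(env.get_state())
D={}
for n in('top','side'):
    p,d=shot(n,n+'0.png');D[n]=d
    print(n,d.min(),d.max(),np.linalg.inv(env.get_calibration(n)['camera_from_world'])[:3])
    for t in['wheel_axis','turntable','pawl','pawl_hinge','pawl_bar','peg0','peg1','peg2','jar','motor','driver']:
        for r in env.boxes_of(n,t)[:2]:
            uv=r['uv'];dd=d[int(round(uv[1])),int(round(uv[0]))]
            print(n,t,round(r['confidence'],2),np.array(uv),dd,back(n,uv,dd))
print(env.get_state()['clock'])
E
```

```text
{'clock': 0.0, 'joint_pos': array([0.9844, 0.314 , 0.045 , 1.3036, 0.    , 1.4312]), 'qvel': array([-0.0001, -0.0008, -0.0004,  0.0011,  0.0002,  0.0011]), 'tau': array([  0.0006, -48.0628,  29.8532,   0.0193,  -0.0002,   0.    ]), 'tcp_pos': array([0.2482, 0.5181, 0.2414]), 'orientation': array([ 0.5977, -0.3771,  0.5989,  0.3765]), 'wrist_force': array([-0.2765, -1.4928,  1.0678]), 'ft_torque': array([ 0.0343, -0.0357,  0.0142]), 'finger_gap': 0.085397609324668}
top 0.0 1.7822237 [[-0.0106 -0.9993  0.0359  0.5577]
 [-0.9999  0.011   0.0106 -0.0001]
 [-0.011  -0.0358 -0.9993  0.9721]]
top wheel_axis 0.84 [324.5 228.5] 0.92709625 [0.5186 0.0173 0.0432]
top turntable 0.72 [305.9 166.7] 0.95104074 [0.6488 0.0557 0.0243]
top turntable 0.65 [341.6 227.9] 0.89331144 [ 0.5209 -0.0173  0.0767]
top pawl 0.49 [288.4 248.3] 0.87317795 [0.483  0.087  0.0966]
top pawl_hinge 0.62 [322.2 230.8] 0.9277686 [0.5139 0.0221 0.0424]
top peg0 0.65 [336.8 227.8] 0.89558846 [ 0.5211 -0.0078  0.0745]
top peg1 0.65 [336.8 227.8] 0.89558846 [ 0.5211 -0.0078  0.0745]
top peg2 0.65 [336.8 227.8] 0.89558846 [ 0.
[... 475 characters left out ...]
urntable 0.9 [359.1 216.5] 0.7594724 [0.5254 0.009  0.0508]
side pawl 0.92 [381.4 242.7] 0.6680135 [0.4897 0.1    0.0865]
side pawl_hinge 0.66 [361.9 241.5] 0.7253242 [0.5197 0.0645 0.0435]
side pawl_bar 0.86 [381.4 243.6] 0.6697552 [0.4894 0.0999 0.0841]
side peg0 0.72 [359.2 216.3] 0.7594724 [0.5252 0.0087 0.051 ]
side peg1 0.72 [359.2 216.3] 0.7594724 [0.5252 0.0087 0.051 ]
side peg2 0.72 [359.2 216.3] 0.7594724 [0.5252 0.0087 0.051 ]
side jar 0.66 [364.4 241.5] 0.7242623 [0.5152 0.0648 0.0443]
side jar 0.56 [347.9 319. ] 0.61901134 [0.5421 0.22   0.0416]
side motor 0.56 [290.4 241.6] 0.75151014 [0.6544 0.0581 0.0249]
side driver 0.64 [349.6 173. ] 0.89767677 [ 0.5454 -0.1538  0.0187]
1.2
```

```bash
python3 - <<'E'
import cv2
for n,(x,y,w,h) in {'top':(200,120,240,180),'side':(250,150,240,180)}.items():
    i=cv2.imread(f'pics/{n}0.png'); cv2.imwrite(f'pics/{n}0c.png',cv2.resize(i[y:y+h,x:x+w],(800,600),interpolation=cv2.INTER_CUBIC))
E
```

```text
(no output)
```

View pics/top0c.png

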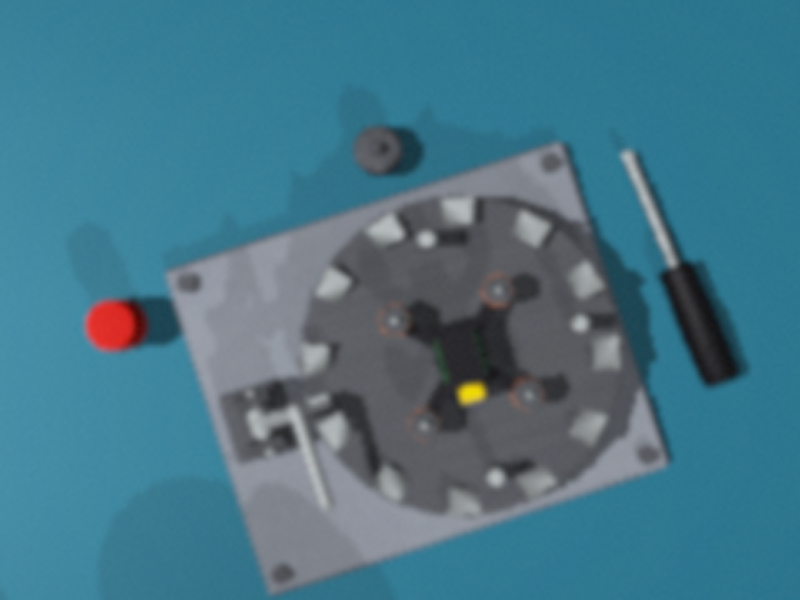

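View pics/side0c.png

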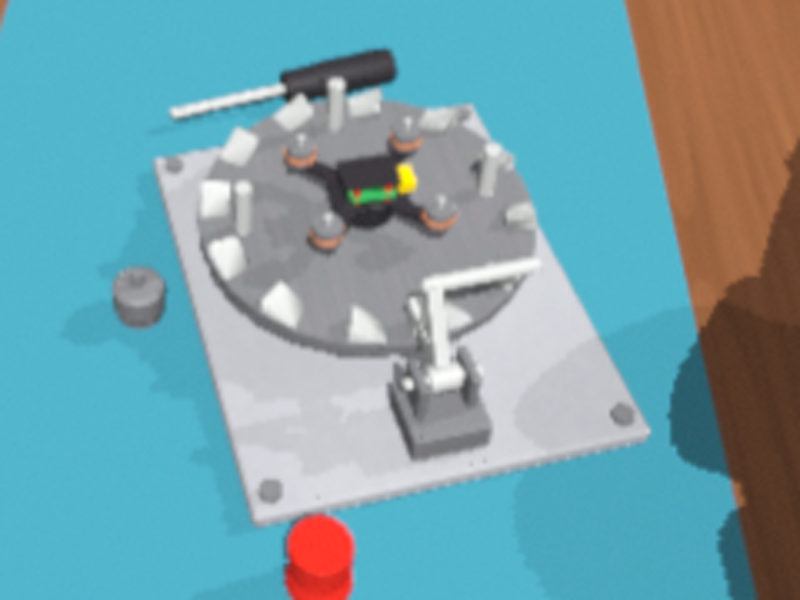

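```bash
ls pics
```

```text
side0.png
side0c.png
top0.png
top0c.png
```

```bash
cat > m.py <<'E'
from h import *
from scipy.optimize import least_squares
np.set_printoptions(precision=4,suppress=True)
T=lambda p:np.array(p)/3.3333+[200,120]
S=lambda p:np.array(p)/3.3333+[250,150]
pts=[ # stand pts, top, side
 ((.110,.165,.012),(167,272),(255,520)),((.110,-.105,.012),(563,143),(155,158)),((-.110,-.105,.012),(668,463),(470,107)),((-.110,.165,.012),(272,592),(648,434)),
 ('p0',(426,238),(243,186)),('p1',(496,478),(491,150)),('p2',(580,323),(337,84)),('b',(323,501),(534,264))]
E
python3 - <<'E'
from m import *
for n,a,b in pts: print(n,*tri(T(a),S(b)))
def sp(p,th):
    out=[]
    for n,_,_ in pts:
        if n=='b': out.append((-.058,.102,.092));continue
        if isinstance(n,str):
            a={'p0':0,'p1':np.pi,'p2':-np.pi/2}[n]+th; out.append((.074*np.cos(a),.074*np.sin(a),.078))
        else: out.append(n)
    out=np.array(out);R=np.array([[np.cos(p[2]),-np.sin(p[2])],[np.sin(p[2]),np.cos(p[2])]])
    out[:,:2]=out[:,:2]@R.T+p[:2];return out
def f(q):
    P=sp(q[:3],q[3]); return np.concatenate([(proj('top',P)-[T(a) for _,a,_ in pts]).ravel(),(proj('side',P)-[S(b) for *_,b in pts]).ravel()])
r=least_squares(f,[.52,0,.3,0],loss='soft_l1')
print(r.x); print(f(r.x).reshape(2,-1,2))
P=sp(r.x[:3],r.x[3]);print(P)
for n,k,(x,y,w,h) in(('top',T,(200,120,240,180)),('side',S,(250,150,240,180))):
    i=cv2.imread(f'pics/{n}0c.png')
    c,s=np.cos(r.x[2]),np.sin(r.x[2]); Q=[[r.x[0],r.x[1],.042],[r.x[0]-s*.13,r.x[1]+c*.13,.05]]
    for u in proj(n,np.vstack([P,Q])): cv2.circle(i,tuple(int(v) for v in (u-[x,y])*3.3333),4,(0,255,0),-1)
    cv2.imwrite(f'pics/{n}0f.png',i)
E
```

```text
(0.11, 0.165, 0.012) [0.5774 0.1784 0.0046] 0.0017054638692076496
(0.11, -0.105, 0.012) [ 0.6581 -0.079   0.0077] 0.0022447948090590706
(-0.11, -0.105, 0.012) [ 0.4502 -0.1446  0.0041] 0.001008386614005486
(-0.11, 0.165, 0.012) [0.3692 0.1121 0.0038] 0.0007653929012521222
p0 [0.5945 0.0093 0.0765] 0.001330631230009536
p1 [ 0.4513 -0.0311  0.0739] 0.0029112090649489864
p2 [ 0.5427 -0.0822  0.0754] 0.0013316642697512493
b [0.4396 0.0712 0.0918] 0.00030659831002461996
[ 0.5236 -0.0096  0.3024 -0.0358]
[[[-1.655  -1.4161]
  [-0.7633 -1.5111]
  [-0.3336  0.3746]
  [-1.832   0.4462]
  [-0.2751 -0.5954]
  [-0.8638 -0.9006]
  [-0.4647 -0.5022]
  [ 0.4083  0.8252]]

 [[-0.7994 -1.1255]
  [-0.4659 -0.8029]
  [ 0.8673 -1.9875]
  [ 1.3087 -1.1254]
  [ 0.0836 -0.3687]
  [ 0.6679 -0.8291]
  [ 0.1837 -0.5687]
  [ 1.0928 -0.3579]]]
[[ 0.5794  0.1806  0.012 ]
 [ 0.6598 -0.0771  0.012 ]
 [ 0.4498 -0.1426  0.012 ]
 [ 0.3694  0.1151  0.012 ]
 [ 0.595   0.0098  0.078 ]
 [ 0.4522 -0.0291  0.078 ]
 [ 0.5431 -0.081   0.078 ]
 [ 0.4378  0.0704  0.092 ]]
```

View pics/top0f.png

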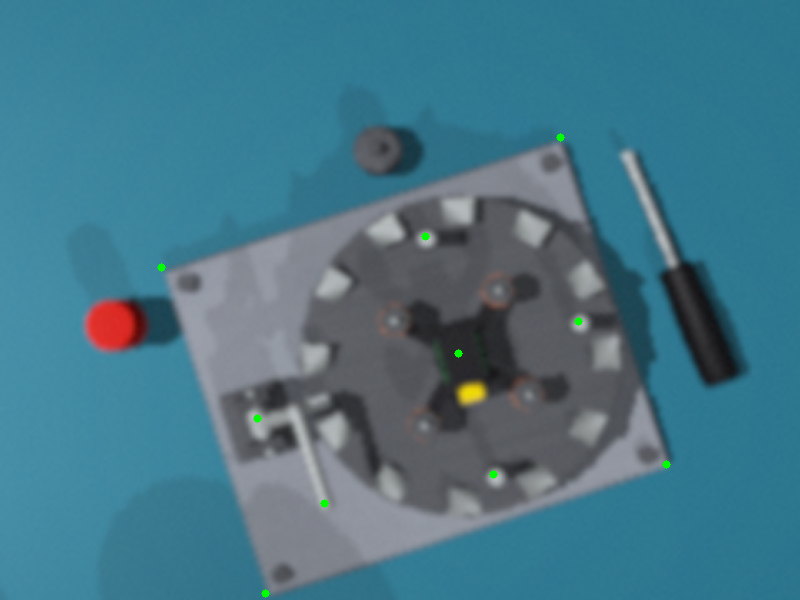

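View pics/side0f.png

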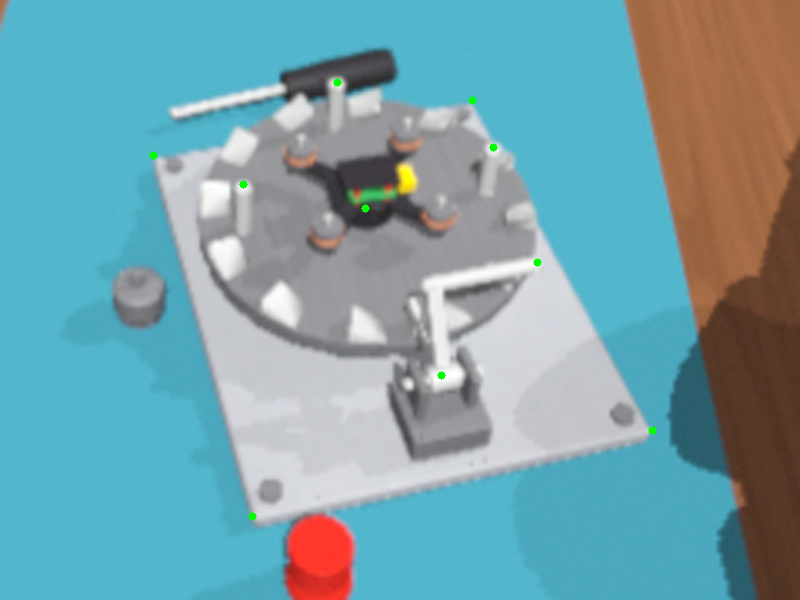

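```bash
cat >> h.py <<'E'
from scipy.spatial.transform import Rotation as Ro
C=np.array([.5236,-.0096]);YAW=.3024
SR=np.array([[np.cos(YAW),-np.sin(YAW),0],[np.sin(YAW),np.cos(YAW),0],[0,0,1]])
def s2w(p): return SR@np.array(p,float)+[C[0],C[1],0]
def w2s(p): return SR.T@(np.array(p)-[C[0],C[1],0])
def tool(st): 
    q=st['orientation'];return Ro.from_quat([q[1],q[2],q[3],q[0]])
def tgt():
    # tool x down, tool z along +-stand x
    cands=[]
    for s in(1,-1):
        x=np.array([0,0,-1.]);z=s*SR[:,0];y=np.cross(z,x);cands.append(Ro.from_matrix(np.stack([x,y,z],1)))
    return cands
def go(*tips):
    st=env.get_state();R=tool(st);p=st['tcp_pos']
    c=tgt();t=min(c,key=lambda r:(R.inv()*r).magnitude())
    rv=(R.inv()*t).as_rotvec()
    print('clock',round(st['clock'],2),'tip(stand)',w2s(p+R.apply([env.nose_length,0,0])),'rv',rv,'F',st['wrist_force'],'gap',st['finger_gap'],'j6',st['joint_pos'][5])
    for tip in tips:
        w=s2w(tip)-t.apply([env.nose_length,0,0]); print(tip,R.inv().apply(w-p))
E
python3 - <<'E'
from h import *
np.set_printoptions(precision=4,suppress=True)
print(env.nose_length)
go((-.04,.06,.16),(-.04,.06,.07))
E
```

```text
0.011
clock 1.2 tip(stand) [-0.1053  0.5861  0.2313] rv [0.8216 0.0001 0.    ] F [0.9097 0.1279 0.2488] gap 0.0854216351130804 j6 1.4311908762369714
(-0.04, 0.06, 0.16) [ 0.0713 -0.4062 -0.3408]
(-0.04, 0.06, 0.07) [ 0.1613 -0.4062 -0.3408]
```

>>> step_arm:
  moves:
    - [[0.08,0,0,0.0,-0.034,-0.028,0],[0.16,0,0,0.0,-0.068,-0.057,0],[0.24,0,0,0.0,-0.1,-0.085,0],[0.32,0,0,0.0,-0.136,-0.114,0],[0.4,0,0,0.01,-0.17,-0.142,0],[0.48,0,0,0.02,-0.203,-0.17,0],[0.56,0,0,0.03,-0.237,-0.2,0],[0.64,0,0,0.04,-0.27,-0.227,0],[0.7,0,0,0.05,-0.305,-0.256,0],[0.76,0,0,0.06,-0.338,-0.284,0],[0.82,0,0,0.07,-0.372,-0.312,0],[0.82,0,0,0.071,-0.406,-0.341,0]]

```text
clock: 2.4
tcp_pos: [0.4671, 0.0339, 0.1704]
orientation: [0.699, -0.106, 0.699, 0.107]
wrist_force: [-0.2, 0.4, -0.1]
finger_gap: 0.0002
```

```bash
python3 - <<'E'
from h import *
np.set_printoptions(precision=4,suppress=True)
go((-.04,.072,.10),(-.04,.072,.07))
for n in('top','side'): shot(n,n+'1.png')
a=cv2.imread('pics/side1.png')[100:340,200:520];cv2.imwrite('pics/side1c.png',cv2.resize(a,(800,600),interpolation=cv2.INTER_CUBIC))
E
```

```text
clock 2.4 tip(stand) [-0.041   0.0584  0.1594] rv [ 0.0002 -0.001  -0.0007] F [-0.1795  0.3855 -0.0737] gap 0.00021969633204296703 j6 1.1689119825225014
(-0.04, 0.072, 0.1) [0.0594 0.0135 0.0011]
(-0.04, 0.072, 0.07) [0.0894 0.0135 0.0011]
```

View pics/side1c.png

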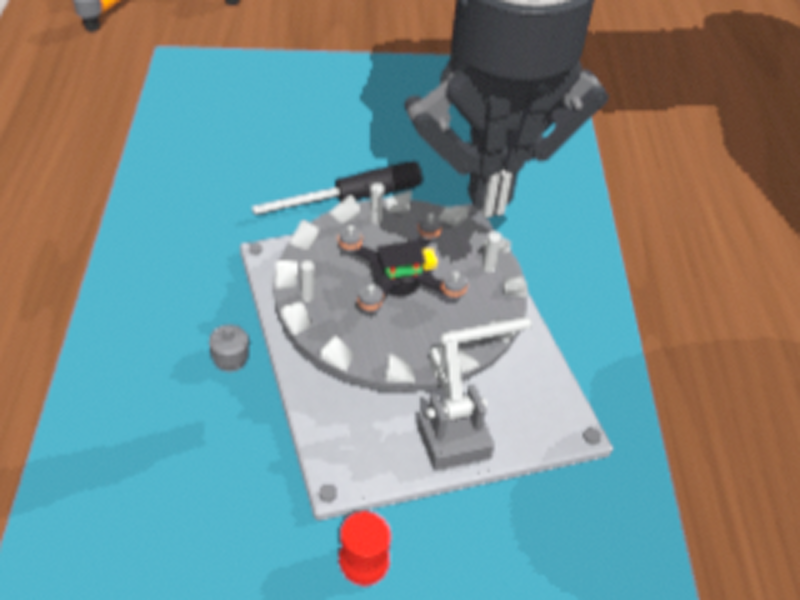

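View pics/top1.png

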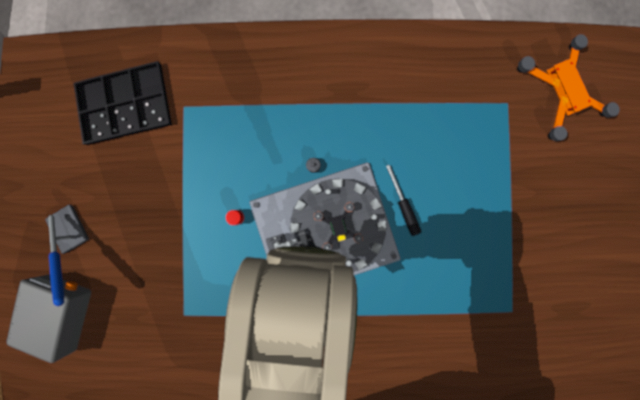

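```bash
python3 - <<'E'
from h import *
print((proj('side',[s2w((-.041,.0584,.1594)),s2w((-.041,.0694,.1594)),s2w((-.0555,.0694,.1594)),s2w((-.0265,.0694,.1594))])-[200,100])*2.5)
_,d=env.read_camera('side'); print([back('side',(x,y),d[y,x]) for x,y in ((395,180),(400,182),(398,184))], s2w((-.041,.0694,.165)))
E
```

```text
[[494.44696582 213.11789787]
 [500.49799062 224.09072489]
 [521.07646101 220.46279567]
 [479.79177754 227.7412775 ]]
[array([0.47441102, 0.04164384, 0.1778546 ]), array([0.46633649, 0.04436746, 0.17635164]), array([0.46868345, 0.04278146, 0.17032792])] [0.46379223 0.04444064 0.165     ]
```

>>> step_arm:
  moves:
    - [[0,0,0,0.0,0.0135,0.001,0],[0,0,0,0.03,0.0135,0.001,0],[0,0,0,0.06,0.0135,0.001,0],[0,0,0,0.08,0.0135,0.001,0],[0,0,0,0.092,0.0135,0.001,0],[0,0,0,0.092,0.0135,0.001,0],[0,0,0,0.092,0.018,0.001,0],[0,0,0,0.092,0.022,0.001,0],[0,0,0,0.092,0.026,0.001,0],[0,0,0,0.092,0.03,0.001,0]]

```text
clock: 3.55
tcp_pos: [0.4608, 0.0628, 0.0799]
orientation: [0.7, -0.106, 0.699, 0.105]
wrist_force: [-0.0, -0.7, 1.1]
finger_gap: -0.0001
```

```bash
python3 - <<'E'
from h import *
np.set_printoptions(precision=4,suppress=True)
go((-.04,.13,.067))
shot('side','side2.png')
a=cv2.imread('pics/side2.png')[100:340,200:520];cv2.imwrite('pics/side2c.png',cv2.resize(a,(800,600),interpolation=cv2.INTER_CUBIC))
E
```

```text
clock 3.55 tip(stand) [-0.0384  0.0878  0.0689] rv [-0.003   0.0016  0.0007] F [-0.0464 -0.6968  1.144 ] gap -6.05690990014086e-05 j6 1.2340741733077734
(-0.04, 0.13, 0.067) [ 0.0019  0.0422 -0.0017]
```

View pics/side2c.png

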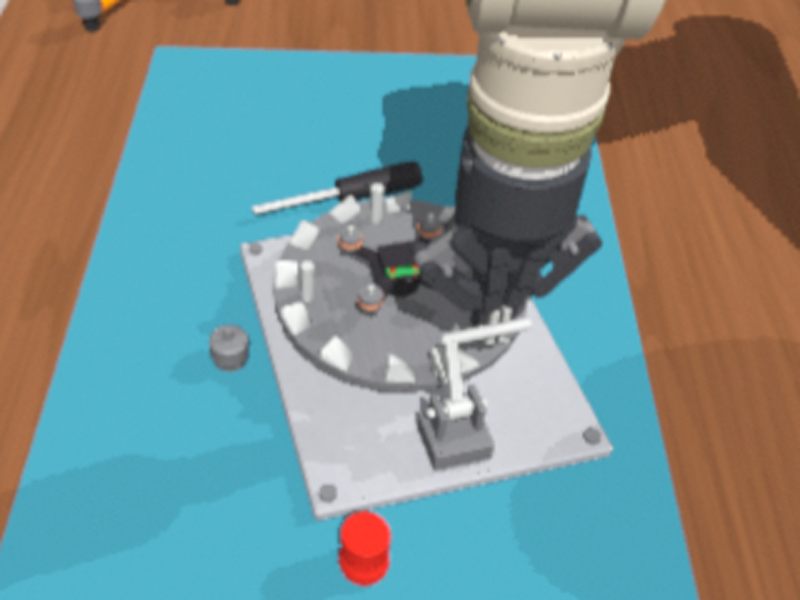

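>>> step_arm:
  moves:
    - [[0,0,0,0.001,0.0,-0.006,0],[0,0,0,0.001,0.004,-0.006,0],[0,0,0,0.001,0.008,-0.006,0],[0,0,0,0.001,0.012,-0.006,0],[0,0,0,0.001,0.016,-0.006,0],[0,0,0,0.001,0.02,-0.006,0]]

```text
clock: 4.2
tcp_pos: [0.4487, 0.0808, 0.0787]
orientation: [0.7, -0.106, 0.699, 0.106]
wrist_force: [-1.3, 0.3, 0.2]
finger_gap: -0.0001
```

```bash
python3 - <<'E'
from h import *
np.set_printoptions(precision=4,suppress=True)
go((-.044,.13,.067))
shot('side','side3.png')
a=cv2.imread('pics/side3.png')[100:340,200:520];cv2.imwrite('pics/side3c.png',cv2.resize(a,(800,600),interpolation=cv2.INTER_CUBIC))
E
```

```text
clock 4.2 tip(stand) [-0.0445  0.1086  0.0677] rv [-0.0028  0.0012  0.0001] F [-1.3299  0.2621  0.2311] gap -7.841117037844034e-05 j6 1.2728232517543157
(-0.044, 0.13, 0.067) [0.0007 0.0214 0.0005]
```

View pics/side3c.png

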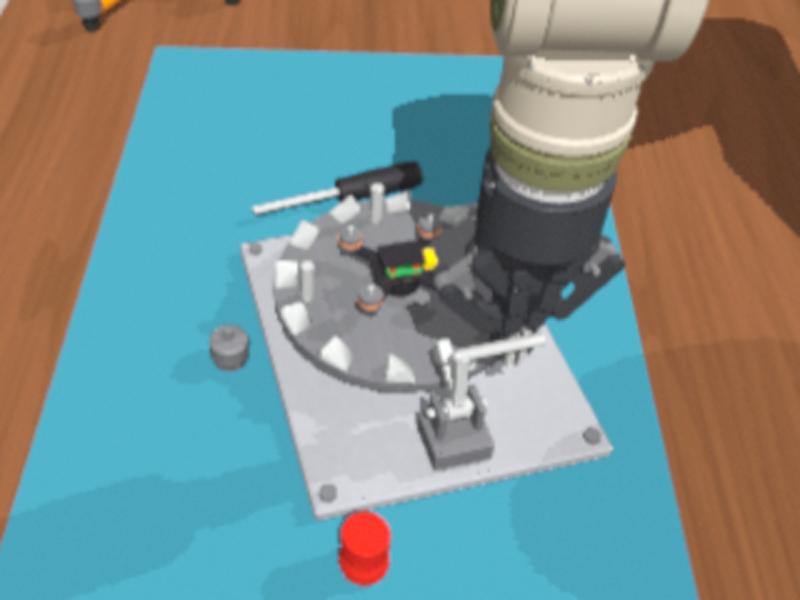

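Works: the bar has moved outward and the nose is lifting (crop 445,350). Continue.

>>> step_arm:
  moves:
    - [[0,0,0,0.001,0.004,0,0],[0,0,0,0.001,0.008,0,0],[0,0,0,0.001,0.012,0,0],[0,0,0,0.001,0.016,0,0],[0,0,0,0.001,0.02,0,0],[0,0,0,0.001,0.024,0,0],[0,0,0,0.001,0.027,0,0],[0,0,0,0.001,0.03,0,0],[0,0,0,0.001,0.03,0,0],[0,0,0,0.001,0.03,0,0]]

```text
clock: 5.25
tcp_pos: [0.4396, 0.1099, 0.0777]
orientation: [0.7, -0.106, 0.699, 0.106]
wrist_force: [-1.3, 0.1, -0.1]
finger_gap: -0.0001
```

```bash
python3 - <<'E'
from h import *
np.set_printoptions(precision=4,suppress=True)
go((-.044,.12,.067),(-.044,.12,.15),(-.075,-.03,.15))
shot('side','side4.png')
a=cv2.imread('pics/side4.png')[100:340,200:520];cv2.imwrite('pics/side4c.png',cv2.resize(a,(800,600),interpolation=cv2.INTER_CUBIC))
E
```

```text
clock 5.25 tip(stand) [-0.0446  0.1391  0.0667] rv [-0.0022  0.0011 -0.0002] F [-1.2564  0.1349 -0.0838] gap -5.408396681556939e-05 j6 1.3378529426497052
(-0.044, 0.12, 0.067) [-0.0003 -0.0191  0.0006]
(-0.044, 0.12, 0.15) [-0.0833 -0.0191  0.0007]
(-0.075, -0.03, 0.15) [-0.0834 -0.1692 -0.03  ]
```

View pics/side4c.png

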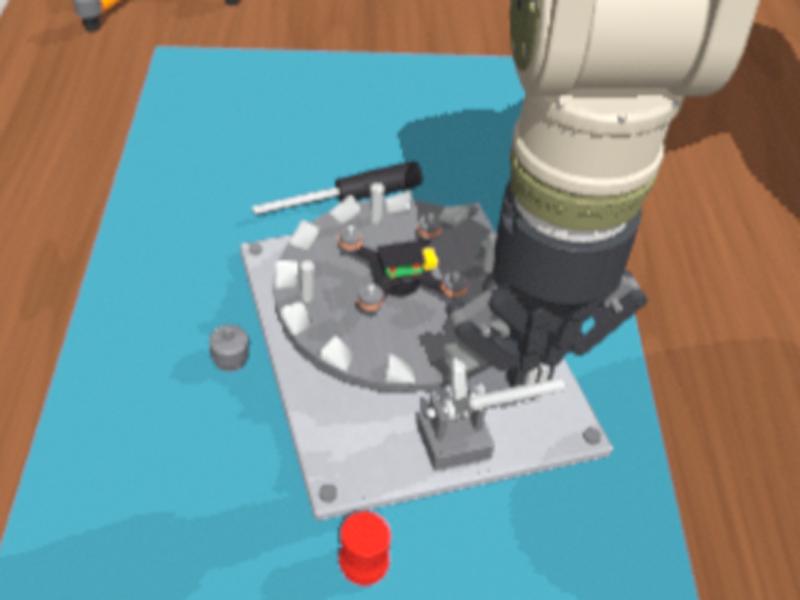

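>>> step_arm:
  moves:
    - [[0,0,0,0.0,-0.01,0,0],[0,0,0,0.0,-0.02,0,0],[0,0,0,-0.04,-0.02,0,0],[0,0,0,-0.083,-0.03,0,0],[0,0,0,-0.083,-0.07,-0.01,0],[0,0,0,-0.083,-0.11,-0.02,0],[0,0,0,-0.083,-0.145,-0.03,0],[0,0,0,-0.083,-0.165,-0.03,0],[0,0,0,-0.083,-0.165,-0.03,0]]

```text
clock: 6.2
tcp_pos: [0.4606, -0.0601, 0.1608]
orientation: [0.7, -0.104, 0.699, 0.104]
wrist_force: [-0.2, 0.0, 0.3]
finger_gap: 0.0001
```

```bash
python3 - <<'E'
from h import *
np.set_printoptions(precision=4,suppress=True)
go((-.075,-.026,.15),(-.075,-.026,.062),(-.075,.0204,.062))
shot('side','side5.png')
a=cv2.imread('pics/side5.png')[100:340,200:520];cv2.imwrite('pics/side5c.png',cv2.resize(a,(800,600),interpolation=cv2.INTER_CUBIC))
E
```

```text
clock 6.2 tip(stand) [-0.0752 -0.0294  0.1498] rv [-0.0073  0.002   0.0011] F [-0.216   0.0171  0.3183] gap 0.00012536738448733393 j6 0.9726647216723028
(-0.075, -0.026, 0.15) [-0.0003  0.0034  0.0002]
(-0.075, -0.026, 0.062) [ 0.0877  0.0035 -0.    ]
(-0.075, 0.0204, 0.062) [ 0.0877  0.0499 -0.0003]
```

View pics/side5c.png

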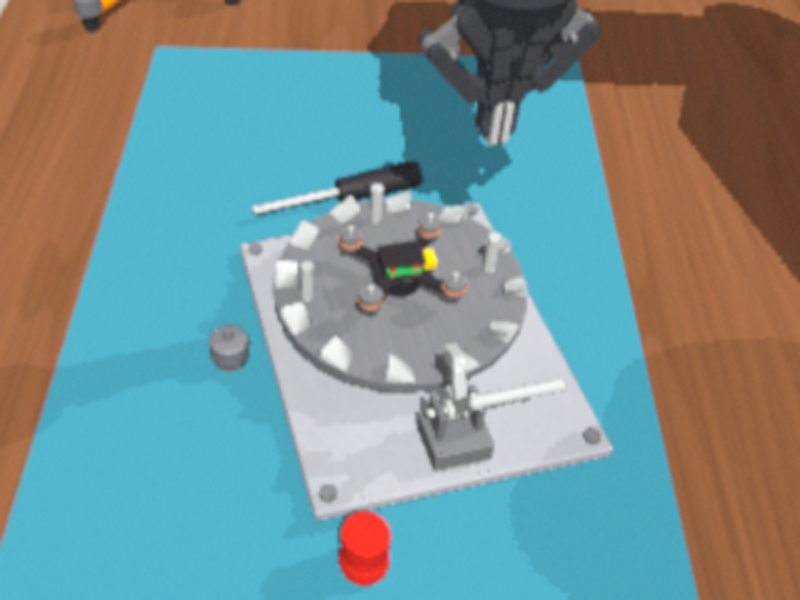

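>>> step_arm:
  moves:
    - [[0,0,0,0.04,0.0,0,0],[0,0,0,0.07,0.0,0,0],[0,0,0,0.086,0.0,0,0],[0,0,0,0.086,0.004,0,0],[0,0,0,0.086,0.01,0,0],[0,0,0,0.086,0.015,0,0],[0,0,0,0.086,0.02,0,0],[0,0,0,0.086,0.024,0,0],[0,0,0,0.086,0.028,0,0],[0,0,0,0.086,0.032,0,0],[0,0,0,0.086,0.032,0,0]]

```text
clock: 7.35
tcp_pos: [0.4506, -0.0274, 0.0748]
orientation: [0.7, -0.104, 0.699, 0.105]
wrist_force: [-0.2, -0.3, 1.0]
finger_gap: 0.0
```

```bash
python3 - <<'E'
from h import *
np.set_printoptions(precision=4,suppress=True)
go((-.075,.0204,.063))
shot('side','side6.png')
a=cv2.imread('pics/side6.png')[100:340,200:520];cv2.imwrite('pics/side6c.png',cv2.resize(a,(800,600),interpolation=cv2.INTER_CUBIC))
E
```

```text
clock 7.35 tip(stand) [-0.075   0.0048  0.0638] rv [-0.0054  0.0017 -0.0004] F [-0.1743 -0.2506  1.0067] gap 3.058953131410312e-05 j6 1.0341167748284883
(-0.075, 0.0204, 0.063) [ 0.0008  0.0156 -0.0001]
```

View pics/side6c.png

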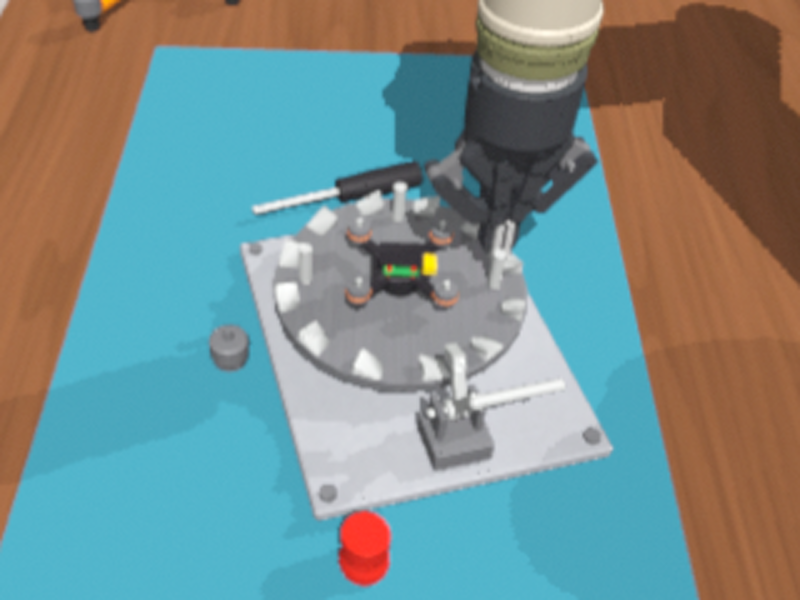

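```bash
cat >> h.py <<'E'
def angs(p):
    for n,uv in p.items():
        s=w2s(ray('side',np.array(uv)/2.5+[200,100],.078)); a=np.arctan2(s[1],s[0])-{'p0':0,'p2':-np.pi/2,'p1':np.pi}[n]
        print(n,s,np.hypot(s[0],s[1]),(a+np.pi)%(2*np.pi)-np.pi)
E
python3 - <<'E'
from h import *
angs({'p0':(307,265),'p2':(377,187)}); angs({'p0':(304,247),'p2':(400,186)})
E
```

```text
p0 [ 0.07459159 -0.00131888  0.078     ] 0.07460324880224227 -0.01767952814533036
p2 [-0.00159263 -0.07373134  0.078     ] 0.07374853532292977 -0.0215971569188671
p0 [ 0.072335   -0.02057323  0.078     ] 0.07520378455139819 -0.27709888687738093
p2 [-0.0201345  -0.07036424  0.078     ] 0.0731882809379842 -0.2786994932566791
```

>>> step_arm:
  moves:
    - [[0,0,0,0.0,0.004,0,0],[0,0,0,0.0,0.008,0,0],[0,0,0,0.0,0.011,0,0],[0,0,0,0.0,0.014,0,0],[0,0,0,0.0,0.0155,0,0],[0,0,0,0.0,0.0155,0,0],[0,0,0,0.0,0.0155,0,0],[0,0,0,0.0,0.0155,0,0],[0,0,0,0.0,0.0155,0,0]]

```text
clock: 8.3
tcp_pos: [0.4454, -0.0126, 0.0744]
orientation: [0.699, -0.104, 0.699, 0.105]
wrist_force: [-1.1, -1.2, 0.2]
finger_gap: -0.0003
```

```bash
python3 - <<'E'
from h import *
np.set_printoptions(precision=4,suppress=True)
go((-.075,.0,.063),(-.075,-0.01,.15))
shot('side','side7.png')
a=cv2.imread('pics/side7.png')[100:340,200:520];cv2.imwrite('pics/side7c.png',cv2.resize(a,(800,600),interpolation=cv2.INTER_CUBIC))
E
```

```text
clock 8.3 tip(stand) [-0.0756  0.0205  0.0634] rv [-0.0055  0.0003 -0.0013] F [-1.1278 -1.2012  0.1529] gap -0.0003287521999109244 j6 1.0642647716770073
(-0.075, 0.0, 0.063) [ 0.0004 -0.0205  0.0007]
(-0.075, -0.01, 0.15) [-0.0867 -0.0303  0.0008]
```

View pics/side7c.png

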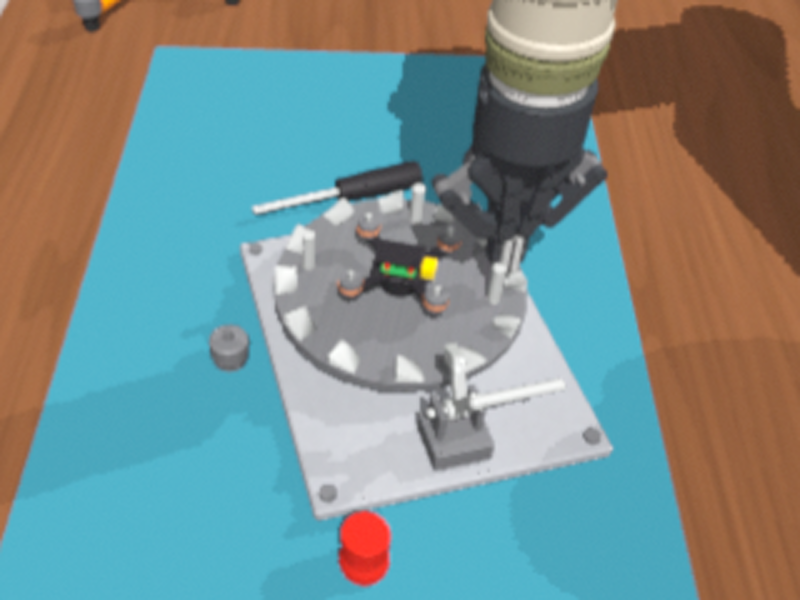

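```bash
python3 - <<'E'
from h import *
angs({'p0':(309,234),'p2':(418,188),'p1':(496,267)})
E
```

```text
p0 [ 0.06523746 -0.03357926  0.078     ] 0.07337228638807006 -0.47535701904379035
p2 [-0.03359397 -0.06446246  0.078     ] 0.07269087545352156 -0.4804163207913468
p1 [-0.06245518  0.03468446  0.078     ] 0.07143991865298874 -0.5069411235762593
```

>>> step_arm:
  moves:
    - [[0,0,0,0.0,0.0015,0,0],[0,0,0,0.0,0.0015,0,0],[0,0,0,0.0,0.0015,0,0],[0,0,0,0.0,0.0015,0,0],[0,0,0,0.0,-0.01,0,0],[0,0,0,0.0,-0.03,0,0],[0,0,0,-0.03,-0.032,0,0],[0,0,0,-0.07,-0.032,0,0],[0,0,0,-0.085,-0.032,0,0]]

```text
clock: 9.25
tcp_pos: [0.4568, -0.0445, 0.1627]
orientation: [0.701, -0.104, 0.698, 0.104]
wrist_force: [0.7, -0.2, 0.3]
finger_gap: 0.0001
```

```bash
python3 - <<'E'
from h import *
np.set_printoptions(precision=4,suppress=True)
go((-.075,.02,.15),(-.045,.195,.15))
shot('side','side8.png')
a=cv2.imread('pics/side8.png')[100:340,200:520];cv2.imwrite('pics/side8c.png',cv2.resize(a,(800,600),interpolation=cv2.INTER_CUBIC))
E
```

```text
clock 9.25 tip(stand) [-0.0741 -0.0135  0.1517] rv [-0.0062  0.0047  0.0011] F [ 0.7498 -0.1658  0.3348] gap 7.77413684874472e-05 j6 1.0011610272714142
(-0.075, 0.02, 0.15) [ 0.0016  0.0335 -0.0011]
(-0.045, 0.195, 0.15) [0.0016 0.2086 0.0278]
```

View pics/side8c.png

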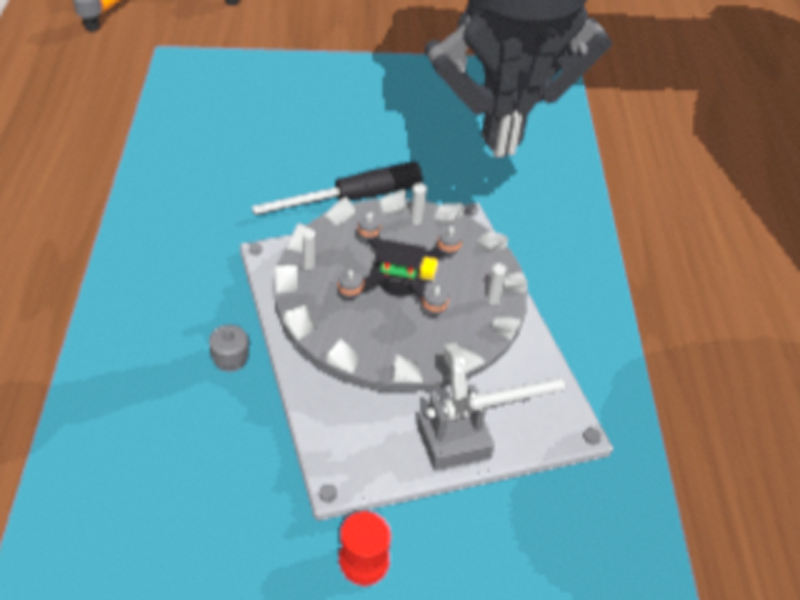

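>>> step_arm:
  moves:
    - [[0,0,0,0.0,0.04,0.005,0],[0,0,0,0.0,0.08,0.012,0],[0,0,0,0.0,0.12,0.02,0],[0,0,0,0.0,0.16,0.028,0],[0,0,0,0.0,0.195,0.028,0],[0,0,0,0.001,0.209,0.028,0],[0,0,0,0.001,0.209,0.028,0],[0,0,0,0.04,0.209,0.028,0],[0,0,0,0.07,0.209,0.028,0],[0,0,0,0.084,0.209,0.028,0],[0,0,0,0.084,0.209,0.028,0]]

```text
clock: 10.4
tcp_pos: [0.4224, 0.162, 0.0772]
orientation: [0.7, -0.105, 0.699, 0.103]
wrist_force: [-0.1, -0.1, 0.6]
finger_gap: 0.0001
```

```bash
python3 - <<'E'
from h import *
np.set_printoptions(precision=4,suppress=True)
go((-.045,.172,.067),(-.045,.14,.067))
shot('side','side9.png')
a=cv2.imread('pics/side9.png')[100:340,200:520];cv2.imwrite('pics/side9c.png',cv2.resize(a,(800,600),interpolation=cv2.INTER_CUBIC))
E
```

```text
clock 10.4 tip(stand) [-0.0455  0.1939  0.0662] rv [-0.0072  0.0017  0.002 ] F [-0.11   -0.0999  0.6467] gap 0.0001021412356195549 j6 1.465169664775556
(-0.045, 0.172, 0.067) [-0.0007 -0.0219  0.0007]
(-0.045, 0.14, 0.067) [-0.0006 -0.0539  0.001 ]
```

View pics/side9c.png

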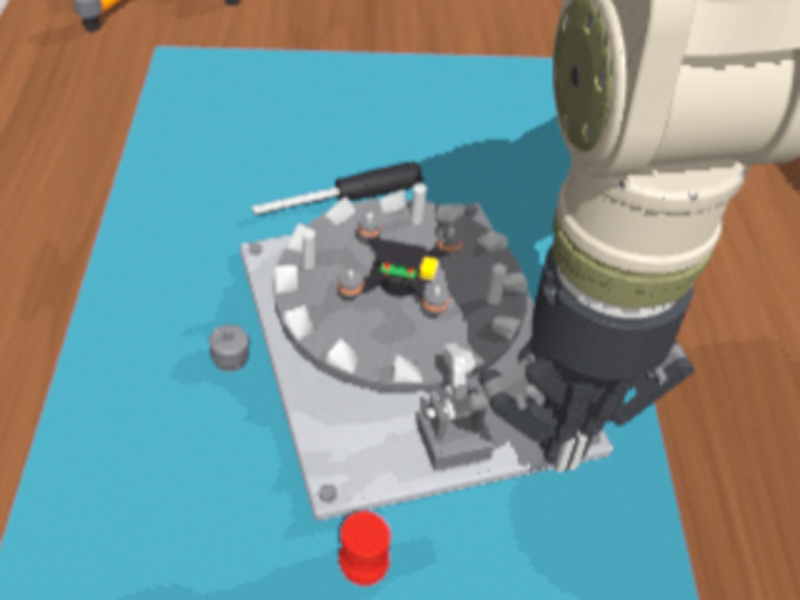

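>>> step_arm:
  moves:
    - [[0,0,0,0,-0.008,0,0],[0,0,0,0,-0.016,0,0],[0,0,0,0,-0.021,0,0],[0,0,0,0,-0.025,0,0],[0,0,0,0,-0.029,0,0],[0,0,0,0,-0.033,0,0],[0,0,0,0,-0.037,0,0],[0,0,0,0,-0.041,0,0],[0,0,0,0,-0.045,0,0],[0,0,0,0,-0.049,0,0],[0,0,0,0,-0.052,0,0],[0,0,0,0,-0.054,0,0]]

```text
clock: 11.65
tcp_pos: [0.4392, 0.1103, 0.0787]
orientation: [0.701, -0.104, 0.698, 0.103]
wrist_force: [-0.5, 0.0, 0.6]
finger_gap: -0.0004
```

```bash
python3 - <<'E'
from h import *
np.set_printoptions(precision=4,suppress=True)
go((-.045,.19,.067))
shot('side','side10.png')
a=cv2.imread('pics/side10.png')[100:340,200:520];cv2.imwrite('pics/side10c.png',cv2.resize(a,(800,600),interpolation=cv2.INTER_CUBIC))
E
```

```text
clock 11.65 tip(stand) [-0.0448  0.1396  0.0677] rv [-0.0075  0.0039  0.0023] F [-0.4763  0.0217  0.5711] gap -0.000431692553599254 j6 1.3451606929994029
(-0.045, 0.19, 0.067) [ 0.0006  0.0504 -0.0005]
```

View pics/side10c.png

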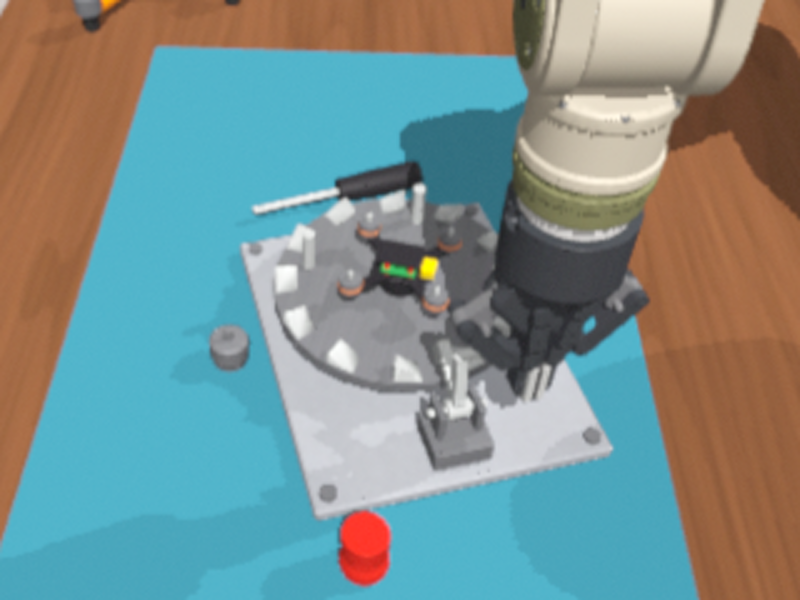

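>>> step_arm:
  moves:
    - [[0,0,0,0,-0.004,0,0],[0,0,0,0,-0.008,0,0],[0,0,0,0,-0.012,0,0],[0,0,0,0,-0.015,0,0],[0,0,0,0,-0.015,0,0],[0,0,0,0,0.01,0,0],[0,0,0,0,0.04,0,0],[0,0,0,0,0.07,0,0],[0,0,0,-0.04,0.08,0,0],[0,0,0,-0.08,0.08,0,0],[0,0,0,-0.1,0.08,-0.04,0],[0,0,0,-0.1,0.08,-0.08,0]]

```text
clock: 12.9
tcp_pos: [0.3409, 0.1642, 0.1812]
orientation: [0.703, -0.105, 0.696, 0.104]
wrist_force: [0.0, -0.7, -0.4]
finger_gap: -0.0002
```

```bash
python3 - <<'E'
from h import *
np.set_printoptions(precision=4,suppress=True)
go()
shot('side','side11.png');shot('top','top11.png')
a=cv2.imread('pics/side11.png')[150:330,250:490];cv2.imwrite('pics/side11c.png',cv2.resize(a,(800,600),interpolation=cv2.INTER_CUBIC))
E
```

```text
clock 12.9 tip(stand) [-0.1226  0.2204  0.1702] rv [-0.0069  0.0101  0.0027] F [ 0.0027 -0.6716 -0.4328] gap -0.00024785381771436185 j6 1.5129586492842206
```

View pics/side11c.png

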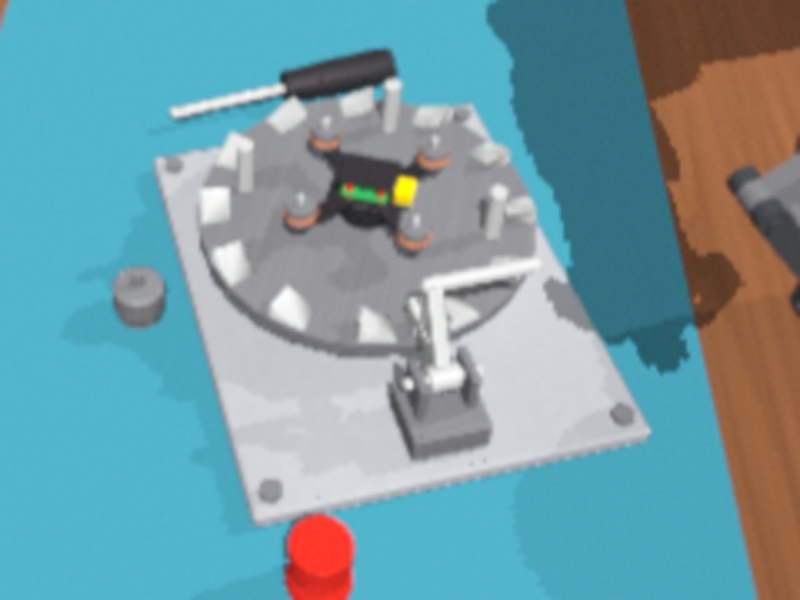

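View pics/top11.png

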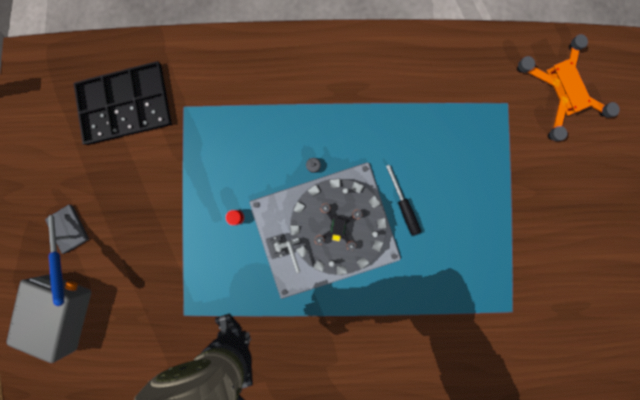

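```bash
python3 - <<'E'
from h import *
f=lambda u:(np.array(u)/3.3333+[50,50])*2.5
angs({'p0':f((246,146)),'p2':f((392,83)),'p1':f((498,191))})
a=cv2.imread('pics/side0.png').astype(int);b=cv2.imread('pics/side11.png').astype(int)
# pawl/bar area full-image: crop (420..540,255..345)
y0,y1,x0,x1=150+76,150+104,250+126,250+162
print(np.abs(a-b).max(2)[y0:y1,x0:x1].mean()); 
print(((a.min(2)>190)&(b.min(2)>190))[y0:y1,x0:x1].sum(),(a.min(2)>190)[y0:y1,x0:x1].sum(),(b.min(2)>190)[y0:y1,x0:x1].sum())
E
```

```text
p0 [ 0.06498998 -0.03294143  0.078     ] 0.07286175659535957 -0.46912802272941034
p2 [-0.03467045 -0.06514166  0.078     ] 0.07379346374007599 -0.4890991846331305
p1 [-0.06379169  0.03635374  0.078     ] 0.07342325264406667 -0.517979459436563
5.232142857142857
547 555 579
```

Pawl bar coincides with its initial "down" image; table at about -0.49. Handing in.

```bash
python3 - <<'E'
from h import *
print(env.hand_in())
E
```

```text
the job is handed in; nothing more can be done
None
```

I tipped the pawl over, turned the table back one notch and dropped the pawl into the new notch. The job is handed in at about 13 s on the robot's clock. The hand-in gives no verdict, so the results below come from my own checks.

With the shut fingertips I pushed the side bar outward until the pawl leaned back and stayed up. I then pushed peg1 about 0.47 rad clockwise, and finally pushed the bar back inward so the pawl fell into the notch.

- **Pawl:** in the last side picture the bar and arm lie on nearly the same pixels as at the start, when the pawl was down. I read that as fully down, but I could not read the swing angle directly.
- **Turntable:** the three pegs gave -0.47, -0.49 and -0.52 rad. They disagree by about 0.05 rad, but all lie inside the drop-in range of -0.62 to -0.41.
- **Forces:** the wrist force was under 2 N at every reading, which I took at the end of each move.
- **Bystanders:** the jar, motor and screwdriver look unmoved in the last pictures. I judged this by eye and did not measure it.
- **Gripper:** it was well clear of everything at hand-in.

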